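# Slide the full ring crate into its pick-up bay and call for collection

## Robot

A 6-joint arm with a two-finger parallel gripper is mounted at the origin on the work surface. World frame = base frame: x ahead of the robot, y to its left, z up, the work surface at z = 0. Lengths are in m, angles in rad, forces in N, time in s.
With the tool pointing down it reaches from about 0.35 to 0.975 m from the base axis. Payload 4.9 kg.
Tool frame: the origin (TCP) lies at the very end of the fingers, on their centre line; the grasp point (between the pads) lies 19 mm behind it; z points along the fingers, y is the line along which they close (so a half turn about z gives the same grasp; the last joint's range is limited). The gripper opens to 85 mm and grips with 20 to 120 N. Pads are 22 mm wide; open, the fingers measure 114 mm over their backs; the gripper's body (76 mm by 85 mm) begins 54 mm behind the grasp point. The pads swing forward as they close: fully open they stand 13 mm farther back than shut.
Start: joints at [1.175, 0.053, 1.613, -0, 1.476, -0.119], TCP at [0.171, 0.601, 0.231] pointing down, gripper open.
Joint ranges: [-3.01, 3.01], [-1.01, 2.22], [0.06, 2.58], [-1.02, 4.17], [0.09, 2.62], [-3.14, 3.14]. Speed limits (rad/s): [2.57, 2.57, 3.14, 3.14, 3.14, 3.14].

## Interface

Orientations are given as a rotation vector (axis times angle).
In Python, from station import * gives the robot as it stands.
- The arm moves only by the shell command python3 -m crank 'ROWS' [OPENING] [FORCE]. ROWS is JSON, a list of rows, each an object with "offset": the shift along the tool's x, y, z in m, a list of three; "twist": the turn, a rotation vector about the tool's x, y, z in degrees, a list of three. In form: [{"offset": [x, y, z], "twist": [rx, ry, rz]}, ...]. A call has 1 to 20 rows; each row is the pose to reach, as a shift and turn from the pose commanded when the call began, along the tool's axes at that moment; what a row does not reach only later rows make up. A row lasts 1/8 s, in which the tool goes at most 62.5 mm and 10.7 degrees, less where a joint would pass 70% of its speed; a pose out of reach is approached as far as the arm can. A call with a gripper value outside its range is refused whole. OPENING is the opening, from 0 (shut) to 1 (fully open), set as the call begins (- or left out, the last holds). The fingers move at their own pace and stop on an object; FORCE is the grip in N (left out, the last holds). Time passes only in rows, so rows that repeat a pose let the fingers close. It gives the time, the measured TCP pose, the force, the opening and the grip force at its end, in the units of the state.
- get_obs(): the state, without advancing time (a new reading comes with each control period).
- get_image(name): name is "scene" or "top"; returns the picture (420x560x3 uint8, red, green, blue); there is no depth.
- get_calibration(name): a dict with "intrinsics" (3x3 intrinsics, pixels), "world_from_camera" (4x4, takes a point from camera to world coordinates). Camera axes: x right, y up, looking along -z (the intrinsics and any distortion apply to the point x, -y, -z); pixel columns grow to the right and rows downward; lengths in m; the calibration is good to about 2 mm. A picture is of the moment at which its call begins. get_calibration takes no time and is no camera call.
- finish_job(): hands the job in; it is judged then, once.
Trained networks look in the newest picture that a camera, given by its name, has taken for a name from the list of things; names that differ only in an ending like _2 or _b are one class to them, and where a whole thing is asked for, a point or a joint stands for the part that bears it (a point fixed in the world has none). Each returns a list of dicts, best first, with "confidence" (0 to 1); they miss things now and then, are a little off and sometimes report something else, mostly with a low value. They report only what shows in the picture. A call takes as long as a camera call.
- cut_out(query, camera): "region" (420x560 bool, what is visible of it) and "rect" ([centre column, centre row, width, height] in pixels, round what is visible of it).
The state is a dict: "t": time; "q": joint angles; "dq": joint speeds; "effort": joint torques, N m; "tool_pos": TCP position; "tool_rot": TCP orientation; "contact_force": force on the tool from outside, world axes, zero at the start; "wrist_torque": the same for the moment, N m; "opening": finger opening in m; "grip_force": force on a finger pad.
Only numpy, scipy, OpenCV 4.12 (cv2) and the standard library are available. Lean on these libraries where they do the work, as an engineer would, in place of code of your own. Each camera call takes 0.05 s, during which the arm holds its last target. There are 200 camera calls.

## Task

Push the tall, heavy blue crate of black rings across the bench into the pick-up bay (the low aluminium guides with flared mouths) until it stands square and fully home against the end stop; push it low on its side, near its base, so that it slides upright and neither rocks nor tips. Then press the round call button on top of the small box behind the end stop all the way down, let it come back up, and move clear. Nothing is to be gripped or lifted, and everything else on the bench stays where it is.

Things in the scene. Friction and masses are not known exactly. Their poses are not given: they have to be found in the camera images.
- crate: The tall blue crate full of black rings: 220 mm along its x, 140 mm along its y, 260 mm tall, flat upright sides (ribs stand out 2 mm). 1.5 to 2.4 kg; it takes 7 to 17 N to slide. Pushed on a 220 mm side it slides if pushed below 95 mm and tips if pushed above 150 mm. Origin: centre of its underside, z up. It starts 220 to 340 mm short of home, off the bay's centre line by up to 35 mm.
- crate_push_side (a point): Middle of the crate's 220 mm wide side that faces away from the bay (its +y side), 30 mm above the bench; pushed in the crate's -y direction the crate goes towards the bay. At the start this direction is turned from the bay's -y by up to 0.25 rad.
- bay: The pick-up bay, fixed to the bench. Origin: on the bench where the centre of the crate's underside is when the crate is home, its axes then parallel to the bay's. The crate goes in along the bay's -y. Two aluminium guides, 30 mm high, stand at x = -118 and +118 mm (inner faces) from y = -78 to 0 mm and flare out to x = -146 and +146 mm at y = +60 mm.
- bay_stop (a point): Middle of the rubber face of the bay's end stop (40 mm high), 18 mm above the bench, at y = -70 mm in the bay's frame: the home crate's -y side touches it. The grey call box, 90 by 75 mm and 60 mm high, stands right behind the stop.
- call_button (a joint): Travel of the black round call button on top of the call box, m: 0 up, 0.006 fully down; a spring brings it back up. About 2 N starts it and 6 N holds it fully down.
- call_button_top (a point): Centre of the top face of the call button (32 mm in diameter, standing in a steel collar 48 mm in diameter), about 82 mm above the bench; pressed straight down.
- ring_a: A loose black plastic ring, 104 mm outside, 88 mm inside, 28 mm high, lying flat; origin: centre of its underside. To be left alone.
- ring_b: A ring like ring_a, the lower of a stack of two. To be left alone.
- ring_c: A ring like ring_a, the upper of the stack, on ring_b. To be left alone.
- master_ring: A steel setting ring, 90 mm outside, 60 mm inside, 26 mm high; origin: centre of its underside. To be left alone.
- plug_gauge: A steel plug gauge standing upright, 42 mm in diameter at its foot and 99 mm tall; origin: centre of its underside. To be left alone.
- caliper: A digital caliper lying flat, about 220 mm long along its x, 85 mm wide over its jaws, 13 mm high. To be left alone.
- bottle: A white bottle, 62 mm in diameter and 170 mm tall, standing; origin: centre of its underside. To be left alone.
- tray: An empty blue tray, 140 by 100 mm and 45 mm high; origin: centre of its underside. To be left alone.

How it is judged:
On the way, in this order (a step that is already met when the one before it is completed fails the run):
1. the crate stands upright, square and home against the end stop (y of crate in the frame of bay below 0.008 m and x of crate in the frame of bay between -0.015 and 0.015 m and angle between the y axis of crate and the y axis of bay, either way round below 0.08 rad and angle between crate's own z axis and vertical below 0.03 rad), for 0.3 s.
2. the call button is pressed down, with the crate home (all of step 1 and value of joint call_button above 0.0045 m), for 0.1 s.
At the end, for the whole second after the job is handed in: The crate stands upright (0.03 rad) and at rest in the bay, its centre within 8 mm of home along the bay and 15 mm across it, turned by less than 0.08 rad; after that the call button has been pressed at least 4.5 mm and is up again (under 1.5 mm) (all of step 1 and value of joint call_button below 0.0015 m and linear speed of crate below 0.01 m/s and height (world z) of crate below 0.006 m); the robot touches nothing.
It fails at once if the crate rocks or tips (leans by more than 0.12 rad) (angle between crate's own z axis and vertical above 0.12 rad).
It fails at once if the crate is lifted off the bench (height (world z) of crate above 0.02 m).
It fails at once if the crate is pushed high up (fingers on it while the grasp point is more than 120 mm above the bench) (contact force between the fingers and crate above 1 N and height (world z) of the grasp point above 0.12 m).
It fails at once if the call button is pressed before the crate is in the bay (value of joint call_button above 0.003 m and y of crate in the frame of bay above 0.02 m).
It fails at once if something else on the bench is displaced by more than 25 mm or tipped (distance of any of ring_a, ring_b, ring_c, master_ring, plug_gauge, caliper, bottle, tray from where it was at the start of the episode above 0.025 m or angle between any of ring_a, ring_b, ring_c, master_ring, plug_gauge, caliper, bottle, tray's own z axis and vertical above 0.4 rad).
It also fails if it takes over 72 s, if anything falls off the work surface, if the arm or the gripper's body presses on something with over 40 N, if the wrist force passes 120 N, or if a joint passes its speed limit or range.

## Working session

There is one attempt and no reset: what is moved stays moved. The work goes in short steps, Python scripts to look and compute and a shell command to move; the robot and the scene stay as the last step left them, time stands still between calls to the robot, and variables do not carry over. Pictures are saved under pics/ and viewed, at most 10 in all, crops included, and the job is handed in when it is done.

```bash
mkdir -p pics
python3 - <<'E'
from station import *
import cv2,numpy as np
for n in ("scene","top"):
    im=get_image(n); cv2.imwrite(f"pics/{n}0.png",im[:,:,::-1])
    c=get_calibration(n); print(n,np.round(c["intrinsics"],1).tolist(),np.round(c["world_from_camera"],4).tolist(),[k for k in c])
    for q in ("crate","bay","call_button","bay_stop"):
        try:
            for d in cut_out(q,n)[:2]: print(q,round(d["confidence"],2),np.round(d["rect"]).tolist())
        except Exception as e: print(q,e)
o=get_obs(); print(o["t"],o["tool_pos"],o["tool_rot"],o["contact_force"])
E
```

```text
scene [[474.5, 0.0, 284.8], [0.0, 474.5, 209.1], [0.0, 0.0, 1.0]] [[-0.5654, -0.6353, 0.526, 1.296], [0.8247, -0.4435, 0.3509, 0.4812], [0.0104, 0.6322, 0.7747, 1.1627], [0.0, 0.0, 0.0, 1.0]] ['intrinsics', 'world_from_camera']
crate 0.56 [344.0, 204.0, 90.0, 123.0]
bay 0.88 [255.0, 207.0, 94.0, 79.0]
bay_stop 0.96 [257.0, 208.0, 94.0, 86.0]
top [[435.6, 0.0, 282.6], [0.0, 435.6, 218.8], [0.0, 0.0, 1.0]] [[0.0166, 0.9858, -0.1673, 0.2905], [-0.9999, 0.0165, -0.0018, -0.0123], [0.001, 0.1673, 0.9859, 1.6019], [0.0, 0.0, 0.0, 1.0]] ['intrinsics', 'world_from_camera']
crate 0.62 [234.0, 231.0, 53.0, 76.0]
bay 0.75 [327.0, 229.0, 70.0, 81.0]
bay 0.63 [309.0, 171.0, 24.0, 30.0]
call_button 0.54 [344.0, 221.0, 3.0, 8.0]
bay_stop 0.84 [328.0, 230.0, 70.0, 81.0]
0.5 [0.17078506 0.60117391 0.23127569] [-4.33380894e-01 -3.11153933e+00  1.18644451e-04] [0.55334596 0.61141738 1.20458427]
```

View pics/scene0.png

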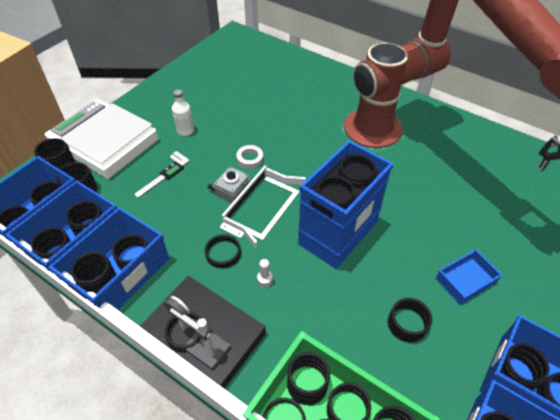

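View pics/top0.png

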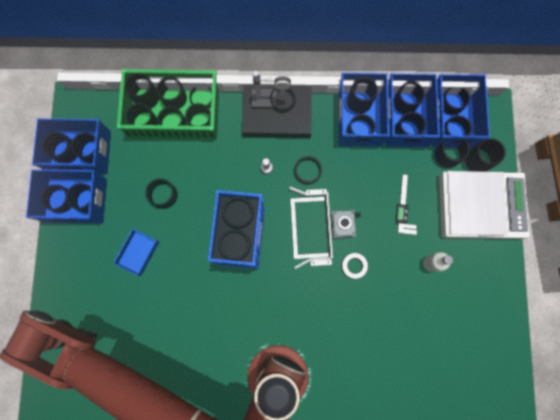

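The scene view shows the crate at about (344,204), the bay frame around (262,203) and the call box at (231,180). In the top view the crate is at (236,229), the bay spans columns 293–332, the button is at (345,222), and the push direction is to the right (-y). I'll zoom in for the corners.

Run:
```python
import cv2
im=cv2.imread("pics/top0.png")[170:290,200:365]
cv2.imwrite("pics/topc.png",cv2.resize(im,(792,576),interpolation=cv2.INTER_CUBIC))
im=cv2.imread("pics/scene0.png")[135:270,205:395]
cv2.imwrite("pics/scenec.png",cv2.resize(im,(798,567),interpolation=cv2.INTER_CUBIC))
```

```text
(no output)
```

View pics/topc.png

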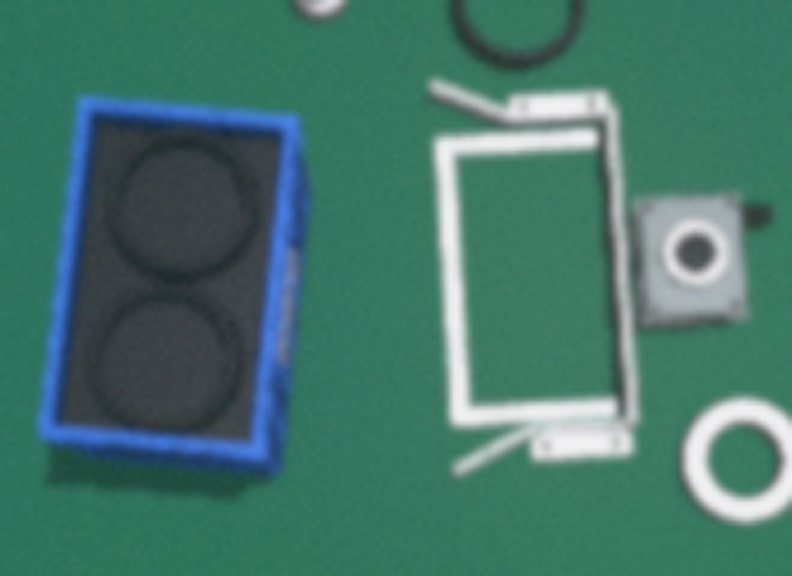

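View pics/scenec.png

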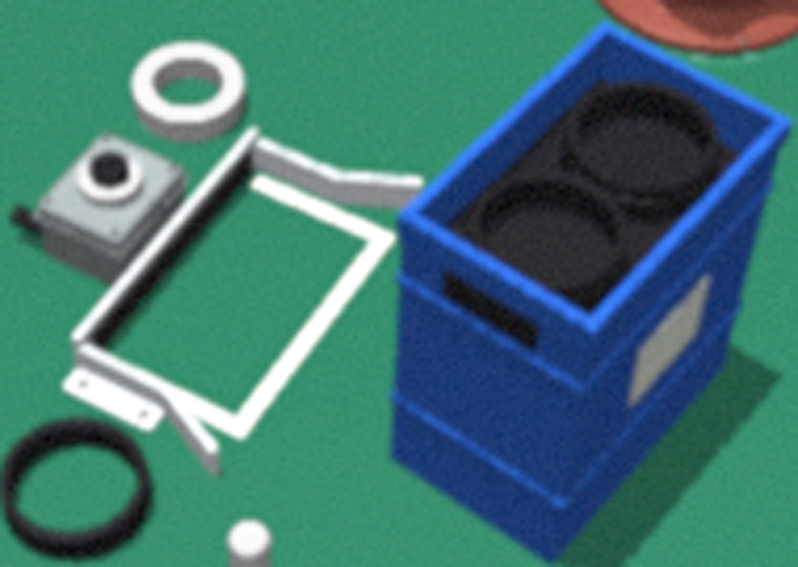

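```bash
cat > h.py <<'E'
import numpy as np
from station import *
from scipy.optimize import least_squares
C={n:get_calibration(n) for n in("top","scene")}
def ray(n,px,z):
    K=C[n]["intrinsics"];T=np.array(C[n]["world_from_camera"])
    d=np.linalg.inv(K)@[px[0],px[1],1]; d=T[:3,:3]@[d[0],-d[1],-d[2]]
    return T[:3,3]+d*(z-T[2,3])/d[2]
def proj(n,P):
    P=np.atleast_2d(P);K=np.array(C[n]["intrinsics"]);T=np.linalg.inv(C[n]["world_from_camera"])
    p=P@T[:3,:3].T+T[:3,3]; p=p*[1,-1,-1]; p=p@K.T
    return p[:,:2]/p[:,2:]
def fit(obs,x0):
    # obs: (cam,px,local xyz); pose x,y,yaw
    def r(s):
        c,q=np.cos(s[2]),np.sin(s[2]);o=[]
        for n,px,l in obs:
            o+=list(proj(n,[s[0]+c*l[0]-q*l[1],s[1]+q*l[0]+c*l[1],l[2]])[0]-px)
        return np.array(o)
    s=least_squares(r,x0,loss="soft_l1"); return s.x,np.round(r(s.x).reshape(-1,2),1)
def tc(u,v): return np.array([200+(u+.5)/4.8-.5,170+(v+.5)/4.8-.5])
def sc(u,v): return np.array([205+(u+.5)/4.2-.5,135+(v+.5)/4.2-.5])
E
python3 - <<'E'
from h import *
# +x world is up in top picture; +y left
X,Y,H=.11,.07,.26
ob=[("top",tc(80,97),(X,Y,H)),("top",tc(300,117),(X,-Y,H)),("top",tc(266,462),(-X,-Y,H)),("top",tc(42,438),(-X,Y,H)),
("scene",sc(607,27),(-X,-Y,H)),("scene",sc(788,122),(-X,Y,H)),("scene",sc(593,328),(X,Y,H)),("scene",sc(403,213),(X,-Y,H)),
("scene",sc(555,560),(X,Y,0)),("scene",sc(393,460),(X,-Y,0))]
cr,r=fit(ob,[.5,.1,0]);print("crate",cr,r.tolist())
for n,a,b in(("top",tc(608,112),tc(632,422)),("scene",sc(77,338),sc(255,130))):
    p,q=ray(n,a,.04),ray(n,b,.04);print(n,"stop ends",p,q,np.linalg.norm(p-q),"yaw",np.arctan2(*(p-q)[1::-1]))
print("btn",ray("top",tc(695,252),.082),ray("scene",sc(109,167),.082))
print("tape front",ray("top",tc(435,138),0),ray("top",tc(455,426),0))
print("tape front scene",ray("scene",sc(240,437),0),ray("scene",sc(397,237),0))
print("stop face bottom scene",ray("scene",sc(253,185),0),ray("scene",sc(98,348),0))
print("guide tops top",[ray("top",tc(*p),.03)[:2].round(3).tolist() for p in((433,85),(505,118),(604,118),(456,470),(530,426),(625,420))])
for q,n in(("ring_a",1),("plug_gauge",1),("master_ring",1)):
    for d in cut_out(q,"top")[:4]:print(q,round(d["confidence"],2),ray("top",d["rect"][:2],.02)[:2].round(3))
E
```

```text
crate [ 0.49024684  0.13924998 -0.07467711] [[0.1, 0.8], [-1.6, 0.6], [-1.6, -1.6], [-0.3, -0.8], [-0.5, -1.1], [-0.1, -1.1], [0.3, -0.5], [0.1, -0.0], [-0.7, 1.0], [-0.7, -0.4]]
top stop ends [ 0.65465322 -0.16807532  0.04      ] [ 0.41782236 -0.18594823  0.04      ] 0.23750431494559615 yaw 0.07532420863189734
scene stop ends [ 0.65965575 -0.16719235  0.04      ] [ 0.41737994 -0.18483558  0.04      ] 0.24291737323123264 yaw 0.07269457540487846
btn [ 0.54028682 -0.2279331   0.082     ] [ 0.54357162 -0.22624498  0.082     ]
tape front [ 0.6408324  -0.03655902  0.        ] [ 0.41576739 -0.05494174  0.        ]
tape front scene [ 0.64074326 -0.03735649  0.        ] [ 0.41677482 -0.05005907  0.        ]
stop face bottom scene [ 0.43635872 -0.17410427  0.        ] [ 0.63545711 -0.17155266  0.        ]
guide tops top [[0.676, -0.034], [0.651, -0.09], [0.652, -0.166], [0.381, -0.055], [0.414, -0.11], [0.42, -0.182]]
ring_a 0.85 [0.661 0.446]
ring_a 0.6 [ 0.751 -0.101]
ring_a 0.56 [0.638 0.433]
ring_a 0.27 [ 0.62  -0.462]
plug_gauge 0.45 [0.766 0.054]
plug_gauge 0.41 [0.433 0.521]
master_ring 0.59 [ 0.389 -0.277]
master_ring 0.33 [ 0.414 -0.579]
```

```bash
cat >> h.py <<'E'
from scipy.spatial.transform import Rotation as R
BAY=np.array([.533,-.104,.074])
def b2w(x,y,f=0):
    c,s=np.cos(BAY[2]),np.sin(BAY[2]); return np.array([BAY[0]+c*x-s*y,BAY[1]+s*x+c*y,BAY[2]+f])
def pose(x,y,z,yaw,lean):
    Y=np.array([np.cos(yaw),np.sin(yaw),0]);p=np.array([np.sin(yaw),-np.cos(yaw),0])
    Z=p*np.sin(lean)-np.array([0,0,np.cos(lean)]);return np.array([x,y,z]),R.from_matrix(np.c_[np.cross(Y,Z),Y,Z])
def cratepush(bx,by,bf,gap,z=.02,lean=np.radians(35)):
    "tool pose with the TCP gap behind the crate side, for a crate at (bx,by,bf) in the bay"
    x,y,f=b2w(bx,by,bf);d=.07+gap;return pose(x-d*np.sin(f),y+d*np.cos(f),z,f,lean)
def rows(*targets,base=None):
    o=get_obs()
    p0,R0=base or (np.array(o["tool_pos"]),R.from_rotvec(o["tool_rot"]))
    for p,r in targets:
        print((R0.inv().apply(p-p0)).round(4).tolist(),np.degrees((R0.inv()*r).as_rotvec()).round(1).tolist(),"world",p.round(3))
E
python3 - <<'E'
from h import *
rows(cratepush(-.025,.245,-.15,.12,z=.23),cratepush(-.025,.245,-.15,.05,z=.02))
E
```

```text
[-0.3956, -0.1717, 0.0013] [23.9, -29.3, 75.9] world [0.504 0.328 0.23 ]
[-0.4095, -0.2403, 0.2113] [23.9, -29.3, 75.9] world [0.499 0.258 0.02 ]
```

```bash
python3 -m crank '[{"offset":[-0.396,-0.172,0.001],"twist":[24,-29,76]},{"offset":[-0.396,-0.172,0.001],"twist":[24,-29,76]},{"offset":[-0.396,-0.172,0.001],"twist":[24,-29,76]},{"offset":[-0.396,-0.172,0.001],"twist":[24,-29,76]},{"offset":[-0.396,-0.172,0.001],"twist":[24,-29,76]},{"offset":[-0.396,-0.172,0.001],"twist":[24,-29,76]},{"offset":[-0.396,-0.172,0.001],"twist":[24,-29,76]},{"offset":[-0.396,-0.172,0.001],"twist":[24,-29,76]},{"offset":[-0.396,-0.172,0.001],"twist":[24,-29,76]},{"offset":[-0.396,-0.172,0.001],"twist":[24,-29,76]},{"offset":[-0.396,-0.172,0.001],"twist":[24,-29,76]},{"offset":[-0.396,-0.172,0.001],"twist":[24,-29,76]}]' 1
python3 - <<'E'
from h import *
print(get_obs()["q"],get_obs()["contact_force"])
rows(cratepush(-.025,.245,-.15,.12,z=.23),cratepush(-.025,.245,-.15,.05,z=.02),cratepush(-.025,.245,-.15,.0,z=.02))
E
```

```text
t: 2.15
tool_pos: [0.5043, 0.3279, 0.2309]
tool_rot: [1.955, 1.811, -0.615]
contact_force: [0.6, 0.3, -0.1]
opening: 0.0852
grip_force: 0.0
[ 0.6504914   0.28069357  1.44267627 -0.4541198   1.82542359  0.70281222] [ 0.59059359  0.25681509 -0.13138294]
[0.0005, 0.0001, 0.0007] [-0.2, -0.2, 0.0] world [0.504 0.328 0.23 ]
[0.0629, 0.0007, 0.2131] [-0.2, -0.2, 0.0] world [0.499 0.258 0.02 ]
[0.0218, 0.0008, 0.2416] [-0.2, -0.2, 0.0] world [0.495 0.208 0.02 ]
```

```bash
python3 -m crank '[{"offset":[0.063,0,0.213],"twist":[0,0,0]},{"offset":[0.063,0,0.213],"twist":[0,0,0]},{"offset":[0.063,0,0.213],"twist":[0,0,0]},{"offset":[0.063,0,0.213],"twist":[0,0,0]},{"offset":[0.063,0,0.213],"twist":[0,0,0]},{"offset":[0.063,0,0.213],"twist":[0,0,0]},{"offset":[0.055,0,0.219],"twist":[0,0,0]},{"offset":[0.047,0,0.224],"twist":[0,0,0]},{"offset":[0.043,0,0.227],"twist":[0,0,0]},{"offset":[0.039,0,0.23],"twist":[0,0,0]},{"offset":[0.039,0,0.23],"twist":[0,0,0]}]'
python3 - <<'E'
from h import *
import cv2
im=np.hstack([cv2.resize(get_image("scene")[100:300,300:500],None,fx=2,fy=2),cv2.resize(get_image("top")[150:350,140:340],None,fx=2,fy=2)])
cv2.imwrite("pics/c1.png",im[:,:,::-1])
rows(*[cratepush(-.025,.245,-.15,g,z=.02) for g in(.015,.01,.005,0)])
E
```

```text
t: 3.52
tool_pos: [0.4961, 0.2281, 0.0192]
tool_rot: [1.956, 1.809, -0.617]
contact_force: [-0.1, 0.0, 0.2]
opening: 0.0853
grip_force: 0.0
[-0.0047, 0.0006, 0.0023] [-0.2, -0.2, -0.0] world [0.496 0.223 0.02 ]
[-0.0089, 0.0006, 0.0052] [-0.2, -0.2, -0.0] world [0.496 0.218 0.02 ]
[-0.013, 0.0006, 0.008] [-0.2, -0.2, -0.0] world [0.496 0.213 0.02 ]
[-0.0171, 0.0006, 0.0109] [-0.2, -0.2, -0.0] world [0.495 0.208 0.02 ]
```

View pics/c1.png

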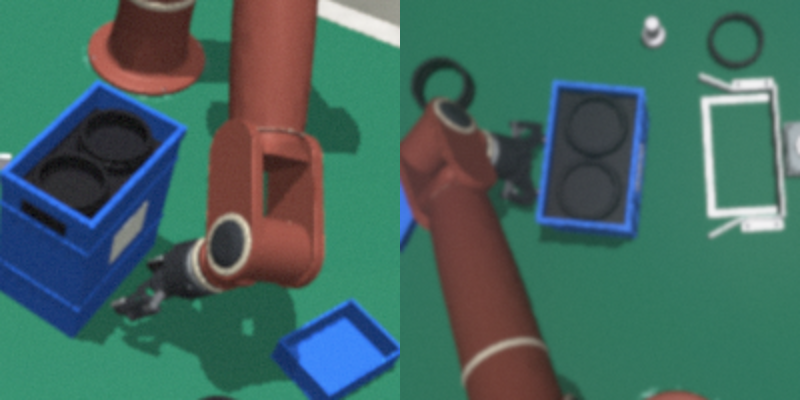

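The gripper is leaning with its fingers low behind the crate side, near (520,165) in the right half, and is well clear of everything else. Next I'll creep forward to contact.

```bash
python3 -m crank '[{"offset":[-0.0041,0,0.0025],"twist":[0,0,0]},{"offset":[-0.0061,0,0.004],"twist":[0,0,0]},{"offset":[-0.0082,0,0.0053],"twist":[0,0,0]},{"offset":[-0.0102,0,0.0068],"twist":[0,0,0]},{"offset":[-0.0123,0,0.008],"twist":[0,0,0]},{"offset":[-0.0143,0,0.0096],"twist":[0,0,0]},{"offset":[-0.0164,0,0.0108],"twist":[0,0,0]}]'
python3 - <<'E'
from h import *
print(get_obs()["contact_force"])
E
```

```text
t: 4.5
tool_pos: [0.4946, 0.2088, 0.0197]
tool_rot: [1.956, 1.809, -0.617]
contact_force: [0.3, -0.4, -0.2]
opening: 0.0854
grip_force: 0.0
[ 0.28527866 -0.38041861 -0.21733041]
```

```bash
python3 -m crank '[{"offset":[-0.0021,0,0.0014],"twist":[0,0,0]},{"offset":[-0.0041,0,0.0029],"twist":[0,0,0]},{"offset":[-0.0061,0,0.0043],"twist":[0,0,0]},{"offset":[-0.0082,0,0.0057],"twist":[0,0,0]},{"offset":[-0.0082,0,0.0057],"twist":[0,0,0]}]'
python3 - <<'E'
from h import *
print(get_obs()["contact_force"],get_obs()["wrist_torque"])
E
```

```text
t: 5.12
tool_pos: [0.4945, 0.2011, 0.0198]
tool_rot: [1.958, 1.812, -0.61]
contact_force: [0.1, 8.1, -0.2]
opening: 0.0857
grip_force: 3.8
[ 0.13163924  8.12177893 -0.16870381] [ 1.27243989e+00  3.59405068e-04 -9.36731592e-03]
```

```bash
cat > plan.py <<'E'
from h import *
s=np.arange(0,241,1.)
phi=np.interp(s,[0,40,90,120,180,240],[-.15,0,.25,.25,0,0])
x=-25+np.r_[0,np.cumsum((phi+np.where(s<180,.04,0))[:-1])]
P=lambda d:cratepush(np.interp(d,s,x)/1e3,.245-d/1e3,np.interp(d,s,phi),-.007)
E
python3 - <<'E'
from plan import *
print(x[[40,90,120,180,240]])
rows(*[P(d) for d in range(8,97,8)])
E
```

```text
[-26.475 -18.35   -9.65    0.375   0.375]
[-0.0066, -0.0013, 0.0043] [-1.1, -0.5, -1.4] world [0.493 0.193 0.02 ]
[-0.0132, -0.0025, 0.0088] [-2.1, -0.5, -2.9] world [0.491 0.185 0.02 ]
[-0.0199, -0.0034, 0.0134] [-3.1, -0.5, -4.3] world [0.489 0.177 0.02 ]
[-0.0266, -0.0042, 0.018] [-4.1, -0.5, -5.7] world [0.488 0.169 0.02 ]
[-0.0333, -0.0046, 0.0226] [-5.0, -0.5, -7.1] world [0.487 0.161 0.02 ]
[-0.0401, -0.0055, 0.0273] [-6.3, -0.5, -9.0] world [0.485 0.153 0.02 ]
[-0.047, -0.0059, 0.032] [-7.6, -0.5, -10.9] world [0.484 0.145 0.02 ]
[-0.0539, -0.0061, 0.0368] [-9.0, -0.5, -12.7] world [0.483 0.137 0.02 ]
[-0.0608, -0.0059, 0.0416] [-10.3, -0.5, -14.6] world [0.483 0.128 0.02 ]
[-0.0678, -0.0053, 0.0464] [-11.6, -0.5, -16.5] world [0.483 0.12  0.02 ]
[-0.0748, -0.0044, 0.0512] [-12.9, -0.5, -18.4] world [0.483 0.111 0.02 ]
[-0.0812, -0.0015, 0.0556] [-13.2, -0.5, -18.9] world [0.485 0.103 0.02 ]
```

```bash
python3 -m crank '[{"offset":[-0.0066,-0.0013,0.0043],"twist":[-1,-0.5,-1.4]},{"offset":[-0.0132,-0.0025,0.0088],"twist":[-2,-0.5,-2.9]},{"offset":[-0.02,-0.0034,0.0134],"twist":[-3,-0.5,-4.3]},{"offset":[-0.0266,-0.004,0.018],"twist":[-4,-0.5,-5.7]},{"offset":[-0.0333,-0.0046,0.0226],"twist":[-5,-0.5,-7.1]},{"offset":[-0.04,-0.0055,0.0273],"twist":[-6.3,-0.5,-9]},{"offset":[-0.047,-0.006,0.032],"twist":[-7.6,-0.5,-10.9]},{"offset":[-0.054,-0.006,0.0368],"twist":[-9,-0.5,-12.7]},{"offset":[-0.0608,-0.006,0.0416],"twist":[-10.3,-0.5,-14.6]},{"offset":[-0.0678,-0.0053,0.0464],"twist":[-11.6,-0.5,-16.5]},{"offset":[-0.0748,-0.0044,0.0512],"twist":[-12.9,-0.5,-18.4]}]'
python3 - <<'E'
from h import *
import cv2
print(get_obs()["contact_force"],get_obs()["wrist_torque"])
t=get_image("top");cv2.imwrite("pics/t2.png",t[:,:,::-1])
im=t[170:290,200:365];cv2.imwrite("pics/t2c.png",cv2.resize(im,(792,576),interpolation=cv2.INTER_CUBIC)[:,:,::-1])
E
```

```text
t: 6.5
tool_pos: [0.4818, 0.1102, 0.0198]
tool_rot: [1.531, 2.109, -0.486]
contact_force: [-2.6, 7.1, -0.8]
opening: 0.0857
grip_force: 3.7
[-2.61830592  7.09663781 -0.7865608 ] [ 1.25410448  0.34104119 -0.29048511]
```

View pics/t2c.png

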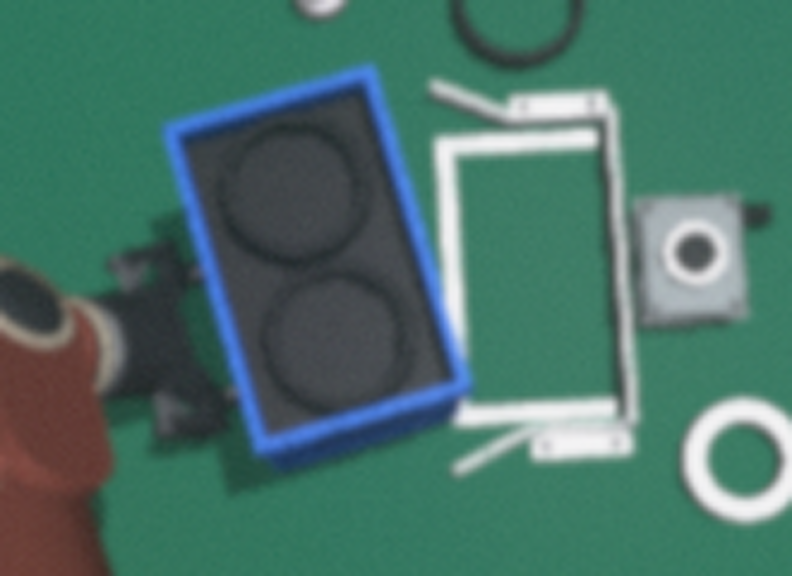

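The crate followed. Its rim corners in the crop are about (165,130), (372,68), (470,385) and (258,455), and it is turned towards +x as planned.

Run:
```python
from plan import *
X,Y,H=.11,.07,.26
ob=[("top",tc(165,130),(X,Y,H)),("top",tc(372,68),(X,-Y,H)),("top",tc(470,385),(-X,-Y,H)),("top",tc(258,455),(-X,Y,H))]
c,r=fit(ob,[.5,.05,.3]);print(c,r.tolist())
d=c[:2]-BAY[:2];a=BAY[2];print("bay",d@[np.cos(a),np.sin(a)],d@[-np.sin(a),np.cos(a)],c[2]-a,"planned",x[88],245-88,phi[88])
```

```text
[0.50345403 0.04368592 0.31351882] [[0.2, -0.0], [-0.5, 0.2], [-0.2, 0.5], [0.5, -0.8]]
bay -0.018546323356708458 0.14946615102585928 0.2395188193561787 planned -18.915 157 0.24
```

Run:
```python
from plan import *
rows(*[P(d) for d in range(96,193,8)])
```

```text
[-0.0056, 0.0019, 0.0038] [-0.5, 0.2, -0.3] world [0.485 0.103 0.02 ]
[-0.0124, 0.0023, 0.0086] [-0.5, 0.2, -0.3] world [0.488 0.095 0.02 ]
[-0.0192, 0.0026, 0.0133] [-0.5, 0.2, -0.3] world [0.491 0.087 0.02 ]
[-0.026, 0.0029, 0.0181] [-0.5, 0.2, -0.3] world [0.494 0.08  0.02 ]
[-0.0328, 0.0053, 0.0229] [0.6, 0.2, 1.3] world [0.499 0.072 0.02 ]
[-0.0396, 0.0073, 0.0277] [1.7, 0.2, 2.8] world [0.503 0.065 0.02 ]
[-0.0464, 0.0091, 0.0325] [2.8, 0.2, 4.4] world [0.508 0.058 0.02 ]
[-0.0532, 0.0107, 0.0373] [3.9, 0.2, 6.0] world [0.512 0.05  0.02 ]
[-0.06, 0.012, 0.0421] [5.0, 0.2, 7.5] world [0.516 0.043 0.02 ]
[-0.0669, 0.013, 0.0469] [6.1, 0.2, 9.1] world [0.519 0.035 0.02 ]
[-0.0737, 0.0137, 0.0517] [7.2, 0.2, 10.6] world [0.522 0.028 0.02 ]
[-0.0803, 0.013, 0.0563] [7.8, 0.2, 11.4] world [0.524 0.02  0.02 ]
[-0.0866, 0.0111, 0.0608] [7.8, 0.2, 11.4] world [0.525 0.012 0.02 ]
```

```bash
python3 -m crank '[{"offset":[-0.0056,0.0015,0.0038],"twist":[0,0,0]},{"offset":[-0.0124,0.0023,0.0086],"twist":[0,0,0]},{"offset":[-0.0192,0.0026,0.0133],"twist":[0,0,0]},{"offset":[-0.026,0.003,0.0181],"twist":[0,0,0]},{"offset":[-0.0328,0.0053,0.0229],"twist":[0.8,0,1.4]},{"offset":[-0.0396,0.0073,0.0277],"twist":[1.8,0,2.9]},{"offset":[-0.0464,0.009,0.0325],"twist":[2.9,0,4.5]},{"offset":[-0.0532,0.0107,0.0373],"twist":[4,0,6]},{"offset":[-0.06,0.012,0.042],"twist":[5,0,7.5]},{"offset":[-0.067,0.013,0.047],"twist":[6.1,0,9.1]},{"offset":[-0.0737,0.0137,0.0517],"twist":[7.2,0,10.6]},{"offset":[-0.0803,0.013,0.0563],"twist":[7.8,0,11.4]}]'
python3 - <<'E'
from plan import *
import cv2
print(get_obs()["contact_force"],get_obs()["wrist_torque"])
t=get_image("top");
im=t[170:290,200:365];cv2.imwrite("pics/t3c.png",cv2.resize(im,(792,576),interpolation=cv2.INTER_CUBIC)[:,:,::-1])
rows(*[P(d) for d in range(192,241,8)])
E
```

```text
t: 8.05
tool_pos: [0.525, 0.0211, 0.0199]
tool_rot: [1.796, 1.93, -0.567]
contact_force: [0.1, 6.8, -2.9]
opening: 0.0853
grip_force: 3.9
[ 0.13403709  6.82735428 -2.90053457] [1.48532954 0.23696077 0.13270734]
[-0.0066, -0.0011, 0.0049] [-0.1, 0.2, -0.2] world [0.525 0.012 0.02 ]
[-0.0132, -0.001, 0.0095] [-0.1, 0.2, -0.2] world [0.525 0.004 0.02 ]
[-0.0197, -0.001, 0.0141] [-0.1, 0.2, -0.2] world [ 0.526 -0.004  0.02 ]
[-0.0262, -0.001, 0.0187] [-0.1, 0.2, -0.2] world [ 0.527 -0.012  0.02 ]
[-0.0328, -0.001, 0.0233] [-0.1, 0.2, -0.2] world [ 0.527 -0.02   0.02 ]
[-0.0393, -0.0009, 0.0279] [-0.1, 0.2, -0.2] world [ 0.528 -0.028  0.02 ]
[-0.0459, -0.0009, 0.0326] [-0.1, 0.2, -0.2] world [ 0.528 -0.036  0.02 ]
```

View pics/t3c.png

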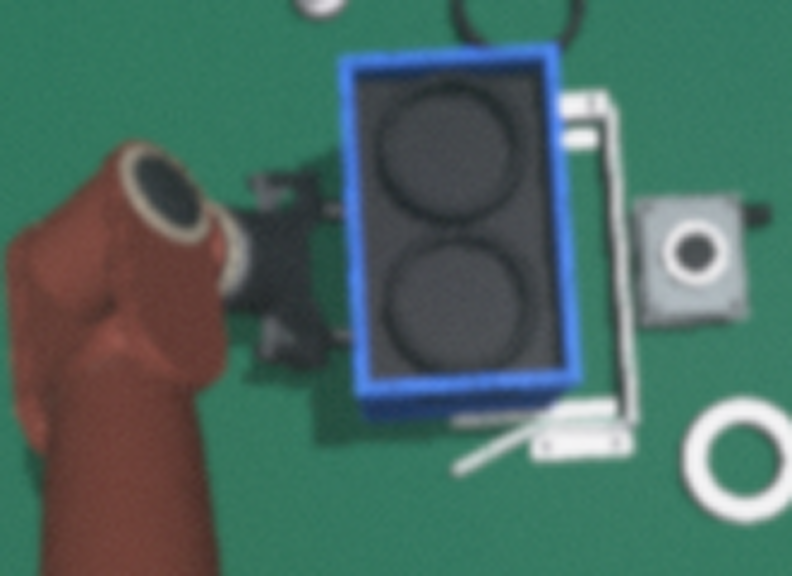

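The crate is square and centred between the guides, with rim corners at (342,58), (558,45), (580,380) and (358,392). I'll push straight on.

```bash
python3 -m crank '[{"offset":[-0.0066,-0.0005,0.0049],"twist":[0,0,0]},{"offset":[-0.0132,-0.001,0.0095],"twist":[0,0,0]},{"offset":[-0.0197,-0.001,0.0141],"twist":[0,0,0]},{"offset":[-0.0262,-0.001,0.0187],"twist":[0,0,0]},{"offset":[-0.031,-0.001,0.022],"twist":[0,0,0]},{"offset":[-0.034,-0.001,0.0242],"twist":[0,0,0]},{"offset":[-0.036,-0.001,0.0256],"twist":[0,0,0]}]'
python3 - <<'E'
from plan import *
print(get_obs()["contact_force"],get_obs()["wrist_torque"])
E
```

```text
t: 8.98
tool_pos: [0.5271, -0.023, 0.0201]
tool_rot: [1.795, 1.929, -0.566]
contact_force: [-0.5, 8.5, -0.8]
opening: 0.0852
grip_force: 4.5
[-0.49851184  8.46392426 -0.75008837] [1.43172627 0.17506044 0.01558153]
```

Now I'll creep 2 mm per row until the stop answers.

```bash
python3 -m crank '[{"offset":[-0.0016,0,0.0012],"twist":[0,0,0]},{"offset":[-0.0033,0,0.0023],"twist":[0,0,0]},{"offset":[-0.0049,0,0.0034],"twist":[0,0,0]},{"offset":[-0.0065,0,0.0046],"twist":[0,0,0]}]'
python3 -m crank '[{"offset":[-0.0016,0,0.0012],"twist":[0,0,0]},{"offset":[-0.0033,0,0.0023],"twist":[0,0,0]}]'
python3 -m crank '[{"offset":[-0.0016,0,0.0012],"twist":[0,0,0]},{"offset":[-0.0033,0,0.0023],"twist":[0,0,0]}]'
```

```text
t: 9.48
tool_pos: [0.5277, -0.0308, 0.0201]
tool_rot: [1.795, 1.93, -0.566]
contact_force: [0.3, 10.2, 0.6]
opening: 0.0856
grip_force: 4.5
t: 9.72
tool_pos: [0.5284, -0.0338, 0.0201]
tool_rot: [1.797, 1.93, -0.563]
contact_force: [-1.2, 20.0, 2.6]
opening: 0.0852
grip_force: 9.9
t: 9.98
tool_pos: [0.5285, -0.0341, 0.02]
tool_rot: [1.803, 1.933, -0.556]
contact_force: [-7.9, 40.7, 11.1]
opening: 0.085
grip_force: 20.8
```

Contact force rose to 41 N with no further travel, so the crate is home. I'll back off, rise, shut the fingers and check the crate.

Run:
```python
from plan import *
L=np.radians(35)
a,b=cratepush(0,0,0,.05),cratepush(0,0,0,.09,z=.40)
rows(a,b)
```

```text
[0.0411, -0.0008, -0.0283] [0.1, -0.5, -0.3] world [0.524 0.016 0.02 ]
[-0.1414, 0.0006, -0.3641] [0.1, -0.5, -0.3] world [0.521 0.056 0.4  ]
```

```bash
python3 -m crank '[{"offset":[0.02,0,-0.014],"twist":[0,0,0]},{"offset":[0.041,0,-0.028],"twist":[0,0,0]},{"offset":[0.041,0,-0.028],"twist":[0,0,0]},{"offset":[-0.141,0,-0.364],"twist":[0,0,0]},{"offset":[-0.141,0,-0.364],"twist":[0,0,0]},{"offset":[-0.141,0,-0.364],"twist":[0,0,0]},{"offset":[-0.141,0,-0.364],"twist":[0,0,0]},{"offset":[-0.141,0,-0.364],"twist":[0,0,0]},{"offset":[-0.141,0,-0.364],"twist":[0,0,0]},{"offset":[-0.141,0,-0.364],"twist":[0,0,0]},{"offset":[-0.141,0,-0.364],"twist":[0,0,0]}]'
python3 - <<'E'
from plan import *
import cv2
t=get_image("top");
im=t[170:290,200:365];cv2.imwrite("pics/t4c.png",cv2.resize(im,(792,576),interpolation=cv2.INTER_CUBIC)[:,:,::-1])
L=np.radians(-25)
B=np.array([.542,-.227]);f=BAY[2];u=np.array([-np.sin(f),np.cos(f)])
T=B+.010*u
rows(pose(*(T+.2*u),.42,f,L),pose(*T,.42,f,L),pose(*T,.12,f,L))
E
```

```text
t: 11.35
tool_pos: [0.5213, 0.0539, 0.3997]
tool_rot: [1.794, 1.926, -0.569]
contact_force: [0.6, -0.0, -0.8]
opening: 0.0855
grip_force: 0.0
[-0.0712, 0.0004, 0.0234] [-0.1, 60.3, -0.1] world [ 0.526 -0.018  0.42 ]
[-0.2344, 0.0009, 0.139] [-0.1, 60.3, -0.1] world [ 0.541 -0.217  0.42 ]
[-0.061, 0.0014, 0.3838] [-0.1, 60.3, -0.1] world [ 0.541 -0.217  0.12 ]
```

View pics/t4c.png

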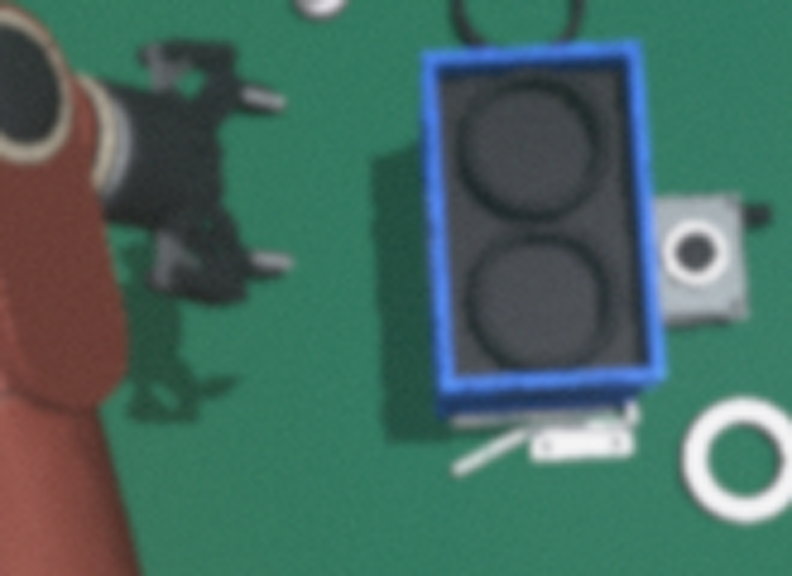

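The crate stands square against the stop (rim corners at about (425,52), (640,42), (663,380) and (438,390)), and the button at (695,252) is free. I'll shut the fingers, turn, and go over the crate to above the button.

```bash
python3 - <<'E'
from plan import *
X,Y,H=.11,.07,.26
c,r=fit([("top",tc(425,51),(X,Y,H)),("top",tc(640,42),(X,-Y,H)),("top",tc(663,380),(-X,-Y,H)),("top",tc(439,390),(-X,Y,H))],[.5,-.1,.07])
d=c[:2]-BAY[:2];a=BAY[2];print("bay",d@[np.cos(a),np.sin(a)],d@[-np.sin(a),np.cos(a)],c[2]-a)
E
python3 -m crank '[{"offset":[-0.071,0,0.023],"twist":[0,60,0]},{"offset":[-0.071,0,0.023],"twist":[0,60,0]},{"offset":[-0.071,0,0.023],"twist":[0,60,0]},{"offset":[-0.071,0,0.023],"twist":[0,60,0]},{"offset":[-0.071,0,0.023],"twist":[0,60,0]},{"offset":[-0.071,0,0.023],"twist":[0,60,0]},{"offset":[-0.071,0,0.023],"twist":[0,60,0]},{"offset":[-0.234,0.001,0.139],"twist":[0,60,0]},{"offset":[-0.234,0.001,0.139],"twist":[0,60,0]},{"offset":[-0.234,0.001,0.139],"twist":[0,60,0]},{"offset":[-0.234,0.001,0.139],"twist":[0,60,0]},{"offset":[-0.234,0.001,0.139],"twist":[0,60,0]},{"offset":[-0.234,0.001,0.139],"twist":[0,60,0]}]' 0
python3 - <<'E'
from plan import *
L=np.radians(-25)
B=np.array([.542,-.227]);f=BAY[2];u=np.array([-np.sin(f),np.cos(f)])
T=B+.010*u
print(get_obs()["q"])
rows(pose(*T,.42,f,L),pose(*T,.11,f,L))
E
```

```text
bay 0.001767568710174255 0.001021993736089456 -0.014854602208715116
t: 13.02
tool_pos: [0.542, -0.2143, 0.4214]
tool_rot: [-1.902, -2.05, -0.417]
contact_force: [-0.2, 0.1, 0.0]
opening: -0.0
grip_force: 0.0
[-0.65677405  0.04844219  1.34824262  0.35249076  2.01721299 -0.62187732]
[-0.003, -0.0009, 0.0001] [0.0, 0.3, 0.0] world [ 0.541 -0.217  0.42 ]
[-0.1326, -0.0012, 0.2818] [0.0, 0.3, 0.0] world [ 0.541 -0.217  0.11 ]
```

Home is confirmed. Next I'll descend to 110 mm above the button and check the alignment.

```bash
python3 -m crank '[{"offset":[-0.026,0,0.05],"twist":[0,0,0]},{"offset":[-0.05,-0.001,0.1],"twist":[0,0,0]},{"offset":[-0.075,-0.001,0.15],"twist":[0,0,0]},{"offset":[-0.097,-0.001,0.2],"twist":[0,0,0]},{"offset":[-0.116,-0.001,0.24],"twist":[0,0,0]},{"offset":[-0.133,-0.001,0.282],"twist":[0,0,0]},{"offset":[-0.133,-0.001,0.282],"twist":[0,0,0]},{"offset":[-0.133,-0.001,0.282],"twist":[0,0,0]}]'
python3 - <<'E'
from plan import *
import cv2
a=cv2.resize(get_image("scene")[110:240,190:320],(400,400),interpolation=cv2.INTER_CUBIC);b=cv2.resize(get_image("top")[160:290,270:400],(400,400),interpolation=cv2.INTER_CUBIC)
cv2.imwrite("pics/b1.png",np.hstack([a,b])[:,:,::-1])
print(get_obs()["contact_force"])
E
```

```text
t: 14.02
tool_pos: [0.5424, -0.2187, 0.1116]
tool_rot: [-1.904, -2.051, -0.418]
contact_force: [1.1, -0.1, 0.6]
opening: 0.0004
grip_force: 0.0
[ 0.32805791 -0.38920339  0.35188755]
```

View pics/b1.png

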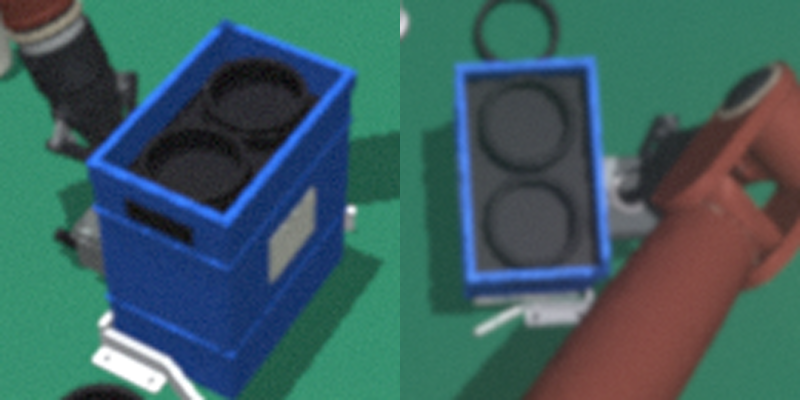

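The tool is over the call box with a clear gap to the crate; the fingertip is at about (630,190) in the right half. I'll press straight down in small steps.

```bash
python3 -m crank '[{"offset":[-0.0042,0,0.0091],"twist":[0,0,0]},{"offset":[-0.0075,0,0.0164],"twist":[0,0,0]},{"offset":[-0.0096,0,0.0209],"twist":[0,0,0]},{"offset":[-0.0096,0,0.0209],"twist":[0,0,0]}]'
python3 -m crank '[{"offset":[-0.0008,0,0.0018],"twist":[0,0,0]},{"offset":[-0.0013,0,0.0027],"twist":[0,0,0]},{"offset":[-0.0013,0,0.0027],"twist":[0,0,0]}]'
```

```text
t: 14.62
tool_pos: [0.541, -0.2189, 0.0857]
tool_rot: [-1.904, -2.047, -0.418]
contact_force: [0.5, 0.4, -0.5]
opening: 0.0001
grip_force: 0.0
t: 15.0
tool_pos: [0.5414, -0.2191, 0.0837]
tool_rot: [-1.904, -2.048, -0.418]
contact_force: [-0.4, 0.4, 2.8]
opening: 0.0002
grip_force: 1.3
```

```bash
python3 -m crank '[{"offset":[-0.0008,0,0.0018],"twist":[0,0,0]},{"offset":[-0.0016,0,0.0035],"twist":[0,0,0]},{"offset":[-0.0021,0,0.0045],"twist":[0,0,0]},{"offset":[-0.0021,0,0.0045],"twist":[0,0,0]}]'
python3 -m crank '[{"offset":[-0.0004,0,0.0009],"twist":[0,0,0]},{"offset":[-0.0008,0,0.0018],"twist":[0,0,0]},{"offset":[-0.0008,0,0.0018],"twist":[0,0,0]}]'
```

```text
t: 15.5
tool_pos: [0.5415, -0.2191, 0.0791]
tool_rot: [-1.904, -2.048, -0.418]
contact_force: [-1.5, 0.4, 6.1]
opening: 0.0004
grip_force: 3.4
t: 15.88
tool_pos: [0.5416, -0.2191, 0.0788]
tool_rot: [-1.903, -2.048, -0.419]
contact_force: [-4.1, 1.2, 13.4]
opening: -0.0
grip_force: 6.8
```

The spring force rose to 6 N, then the force jumped to 13 N with almost no further travel, so the button is fully down. I'll retreat straight up and away.

```bash
python3 -m crank '[{"offset":[0.004,0,-0.009],"twist":[0,0,0]},{"offset":[0.012,0,-0.027],"twist":[0,0,0]},{"offset":[0.03,0,-0.07],"twist":[0,0,0]},{"offset":[0.04,0,-0.13],"twist":[0,0,0]},{"offset":[0.06,0,-0.19],"twist":[0,0,0]},{"offset":[0.08,0,-0.25],"twist":[0,0,0]},{"offset":[0.11,0,-0.3],"twist":[0,0,0]},{"offset":[0.11,0,-0.3],"twist":[0,0,0]},{"offset":[0.11,0,-0.3],"twist":[0,0,0]}]'
python3 - <<'E'
from plan import *
import cv2
a=cv2.resize(get_image("scene"),(560,420));b=cv2.resize(get_image("top")[160:290,270:400],(240,240))
b=np.vstack([b,np.zeros((180,240,3),np.uint8)])
cv2.imwrite("pics/e.png",np.hstack([a,b])[:,:,::-1])
E
```

```text
t: 17.0
tool_pos: [0.5429, -0.2444, 0.3947]
tool_rot: [-1.905, -2.048, -0.417]
contact_force: [-0.7, -0.0, -0.7]
opening: -0.0001
grip_force: 0.0
```

View pics/e.png

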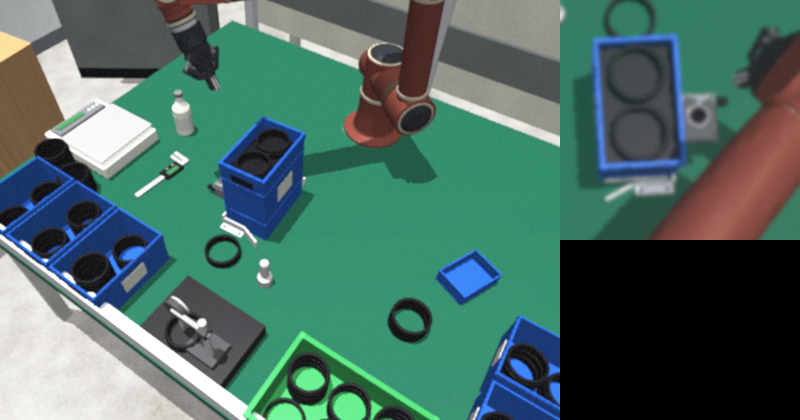

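The crate stands home and upright at (262,180), the other items are where they were, and the arm is clear.

```bash
python3 -c "
from station import *
print(finish_job())"
```

```text
the job is handed in; nothing more can be done
None
```

I pushed the crate upright into the bay until it stopped against the end stop (within about 2 mm of home by camera), pressed the call button fully down and released it, moved the arm clear and handed the job in; no verdict came back.

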